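# Jog the bench winder from its hold-to-run panel

## Robot

A 7-joint arm with a two-finger parallel gripper is mounted at the origin on the work surface. World frame = base frame: x ahead of the robot, y to its left, z up, the work surface at z = 0. Lengths are in m, angles in rad, forces in N, time in s.
With the tool pointing down it reaches from about 0.425 to 0.925 m from the base axis. Payload 6.8 kg.
Tool frame: the origin (TCP) lies midway between the tips of the shut fingers; the grasp point (between the pads) lies 19 mm behind it; z points along the fingers, y is the line along which they close (so a half turn about z gives the same grasp; the last joint's range is limited). The gripper opens to 85 mm and grips with 20 to 120 N. Pads are 22 mm wide; open, the fingers measure 114 mm over their backs; the gripper's body (76 mm by 85 mm) begins 54 mm behind the grasp point. The pads swing forward as they close: fully open they stand 13 mm farther back than shut.
Start: joints at [1.13, 0.477, 0.022, 1.555, -0.011, 1.109, -0.083], TCP at [0.221, -0.638, 0.231] pointing down, gripper open.
Joint ranges: [-2.96, 2.96], [-0.34, 2.1], [-1.41, 1.46], [0.24, 2.44], [-1.37, 4.51], [0.17, 1.92], [-2.96, 2.96]. Speed limits (rad/s): [2.39, 2.39, 3.14, 3.14, 3.14, 3.14, 3.14].

## Interface

Orientations are given as a unit quaternion [w, x, y, z].
In Python, from station import bot, imaging gives the robot as it stands.
- The arm moves only by the tool move_arm, never from a script. Its argument "commands" is a list that holds one entry, the list of rows, each a list of 7 numbers: the shift along the tool's x, y, z in m, then the turn, a rotation vector about the tool's x, y, z in degrees, then the finger opening in m, from 0 to 0.0854. In form: [[[x, y, z, rx, ry, rz, grip], ...]]. A call has 1 to 20 rows; each row shifts and turns the commanded pose from where the row before left it, along the tool's axes as they then stand; what a row does not reach is not made up. A row lasts 1/8 s, in which the tool goes at most 62.5 mm and 10.7 degrees, less where a joint would pass 70% of its speed; a pose out of reach is approached as far as the arm can. A call is refused whole if a number of a shift passes 0.0625 or a number of a turn 10.7, either way. A call with a gripper value outside its range is refused whole. The fingers move at their own pace and stop on an object; "squeeze" is the grip in N (left out, the last holds). Time passes only in rows, so rows that do not move let the fingers close. It gives the time, the measured TCP pose, the force, the opening and the grip force at its end, in the units of the state.
- bot.get_obs(): the state, without advancing time (a new reading comes with each control period).
- imaging.read_camera(name): name is "scene" or "top" or "wrist"; returns the picture (400x640x3 uint8, red, green, blue); there is no depth.
- imaging.calibration(name): a dict with "intrinsics" (3x3 intrinsics, pixels), "k1" (the pictures are not rectified: a ray, as slopes to the right and down, at radius r is drawn at 1 + k1 r^2 times it, then the intrinsics apply), "extrinsics" (4x4, takes a point from camera to world coordinates); the wrist camera has in their place "mount" (4x4, takes a point from camera to tool coordinates, whose origin is the TCP and whose axes are the flange's). Camera axes: x right, y down, z forward; pixel columns grow to the right and rows downward; lengths in m; the calibration is good to about 2 mm. A picture is of the moment at which its call begins: read the wrist's pose just before it. calibration takes no time and is no camera call.
- bot.hand_in(): hands the job in; it is judged then, once.
The state is a dict: "t": time; "q": joint angles; "joint_vel": joint speeds; "joint_torque": joint torques, N m; "eef_pos": TCP position; "tool_rot": TCP orientation; "contact_force": force on the tool from outside, world axes, zero at the start; "torque": the same for the moment, N m; "gripper_width": opening from 0.0 (shut) to 1.0 (fully open); "grasp_force": force on a finger pad.
Only numpy, scipy, OpenCV 4.12 (cv2) and the standard library are available. Lean on these libraries where they do the work, as an engineer would, in place of code of your own. Each camera call takes 0.05 s, during which the arm holds its last target. There are 200 camera calls.

## Task

Jog the bench winder: with the fingertips, first press down the raised, white-dotted end of the mains rocker to switch it on, then push the yellow enable button fully home so that it stays down, and then press the green button fully down and keep it there, finishing while still holding it down with the fingers. Press no other button, and do not pick up or shift the switch box or any of the loose things.

Things in the scene. Friction and masses are not known exactly. Their poses are not given: they have to be found in the camera images.
- panel: grey control panel with an aluminium top, fixed to the table, 160 (x) x 270 (y) x 50 mm tall; origin under its centre; it carries four round buttons (yellow, green, blue, black) and a red mushroom stop button. It stands on the robot's left or right, the mains switch box on the other side
- switch_box: light grey mains switch box standing loose on rubber feet, 0.8 kg or so, 110 (x) x 80 (y) x 50 mm tall; origin under its centre; a black paddle rocker is on its top
- rocker_press (a point): the place to press on the rocker: top face of its white-dotted end, 24 mm from the pivot, about 69 mm above the table while off (raised) and about 61 mm when on. The paddle is 64 x 36 mm, 8 mm thick, its long side along the box's x axis, dotted end at the box's +x; its pivot lies along the box's y axis, 61 mm above the table and over the box's centre
- rocker (a joint): rocker angle: 0 = off (dotted end up), 0.36 = on (dotted end fully down). It stays where it is left; needs 2 to 4 N at the dotted end
- yellow_top (a point): yellow enable button. Cap 32 mm across, in a steel collar of 46 mm; this point is the middle of the cap's top, about 70 mm above the table when up (12 mm above the collar), and it goes down with the cap. It sits in one of four places (2 x 2, 72 x 78 mm apart) on the panel's top; the four colours change places from run to run.
- yellow (a joint): depth of the yellow button: 0 up, 0.007 fully home. It has no spring: it needs about 3 N and stays down once pushed down
- green_station: green hold-to-run button with its steel collar; origin on the panel's top (50 mm above the table), under the middle of the button
- green_top (a point): green hold-to-run (jog) button. Cap 32 mm across, in a steel collar of 46 mm; this point is the middle of the cap's top, about 70 mm above the table when up (12 mm above the collar), and it goes down with the cap. It sits in one of four places (2 x 2, 72 x 78 mm apart) on the panel's top; the four colours change places from run to run.
- green (a joint): depth of the green button: 0 up, 0.007 fully down. A spring lifts it again when let go; 1.5 N starts it, 5 N holds it fully down
- blue_top (a point): blue button, not to be pressed. Cap 32 mm across, in a steel collar of 46 mm; this point is the middle of the cap's top, about 70 mm above the table when up (12 mm above the collar), and it goes down with the cap. It sits in one of four places (2 x 2, 72 x 78 mm apart) on the panel's top; the four colours change places from run to run.
- blue (a joint): depth of the blue button, 0 up, 0.007 down
- black_top (a point): black button, not to be pressed. Cap 32 mm across, in a steel collar of 46 mm; this point is the middle of the cap's top, about 70 mm above the table when up (12 mm above the collar), and it goes down with the cap. It sits in one of four places (2 x 2, 72 x 78 mm apart) on the panel's top; the four colours change places from run to run.
- black (a joint): depth of the black button, 0 up, 0.007 down
- stop_top (a point): red mushroom stop button on a yellow disc at the panel's +y end (88 mm from the panel's centre), 42 mm across; this point is its top, 78 mm above the table. Not to be pressed
- stop (a joint): depth of the red stop button, 0 up, 0.007 down
- bobbin: cream plastic bobbin, loose, 44 mm diameter, 45 mm tall; origin under its centre
- clevis: black fork piece with a slot, loose, 48 mm diameter, 70 mm tall; origin under its centre
- hex_cap: black six-sided cap, loose, 50 mm across flats, 22 mm tall; origin under its centre
- wrench: steel wrench lying flat, loose, 150 mm long; origin under its middle, its x axis along it
- jar: amber jar with a steel lid, loose, 52 mm diameter, 70 mm tall; origin under its centre
- grip: turquoise hand-grip moulding with grey ribs, loose, 35 x 110 x 27 mm; origin under its centre
- mug: blue mug, loose, 76 mm diameter, 85 mm tall; origin under its centre
There are look-alikes about, which are no part of the job. Leave any turquoise look-alike of the switch_box alone.

How it is judged:
On the way, in this order (a step that is already met when the one before it is completed fails the run):
1. the mains rocker is on (value of joint rocker above 0.29 rad), for 0.1 s.
2. the yellow button is fully home (value of joint rocker above 0.29 rad and value of joint yellow above 0.0052 m), for 0.1 s.
3. the fingers hold the green button fully down (all of step 2 and value of joint green above 0.0052 m and contact force between the fingers and green_station above 1 N), for 0.2 s.
At the end, for the whole second after the job is handed in: The rocker is on (past 0.29 of 0.36 rad), the yellow button is down (past 5.2 of 7 mm), the fingers hold the green button down (past 5.2 of 7 mm, with more than 1 N), the blue, black and red buttons are up, and the switch box and the loose things are within 20 mm of where they started (all of step 3 and distance of each of switch_box, bobbin, clevis, hex_cap, wrench, jar, grip, mug from where it was at the start of the episode below 0.02 m and value of joint each of blue, black, stop below 0.003 m); the arm keeps its last pose, push and grip.
It fails at once if the yellow or green button is pressed (over 3 mm) before the rocker is on (not (value of joint rocker above 0.29 rad) and value of joint any of yellow, green above 0.003 m).
It fails at once if the green button is pressed (over 3 mm) before the yellow one is home (not (value of joint yellow above 0.0052 m) and value of joint green above 0.003 m).
It fails at once if the blue, black or red stop button is pressed (over 3 mm) (value of joint any of blue, black, stop above 0.003 m).
It fails at once if the switch box or a loose thing is lifted or moved over 20 mm (not (distance of each of switch_box, bobbin, clevis, hex_cap, wrench, jar, grip, mug from where it was at the start of the episode below 0.02 m)).
It also fails if it takes over 42 s, if anything falls off the work surface, if the arm or the gripper's body presses on something with over 40 N, if the wrist force passes 120 N, or if a joint passes its speed limit or range.

## Working session

There is one attempt and no reset: what is moved stays moved. The work goes in short steps, Python scripts to look and compute and a tool call to move; the robot and the scene stay as the last step left them, time stands still between calls to the robot, and variables do not carry over. Pictures are saved under pics/ and viewed, at most 10 in all, crops included, and the job is handed in when it is done.

Besides the shell and the picture viewer there is one more tool, called after "Emit:" as name([rows], argument=value, ...), one row to a line, values as JSON. move_arm: Moves the arm, as the interface text tells. Its arguments: {"type":"object","properties":{"commands":{"type":"array","items":{"type":"array","items":{"type":"array","items":{"type":"number"}}}},"squeeze":{"type":"number"}},"required":["commands"]}

```bash
mkdir -p pics; cat > h.py <<'E'
import numpy as np, cv2
from station import bot, imaging
from scipy.spatial.transform import Rotation as R
def ray(name,u,v,z,T=None):
    c=imaging.calibration(name);K=np.array(c["intrinsics"]);k=c["k1"]
    E=np.array(c["extrinsics"]) if T is None else T
    d=np.linalg.inv(K)@[u,v,1];s=d[:2];x=s.copy()
    for _ in range(30): x=s/(1+k*(x@x))
    w=E[:3,:3]@[x[0],x[1],1];o=E[:3,3]
    return o+w*(z-o[2])/w[2]
def save(name,f):
    im=imaging.read_camera(name);cv2.imwrite(f"pics/{f}.png",im[:,:,::-1]);return im
E
python3 - <<'E'
from h import *
save("scene","s0");save("top","t0")
o=bot.get_obs();print(o)
for n in("scene","top"):print(imaging.calibration(n))
E
```

```text
{'t': 0.1, 'q': array([ 1.12991273,  0.47771013,  0.02231937,  1.55635362, -0.01150379,
        1.10931743, -0.08310384]), 'joint_vel': array([-0.00014432, -0.00091084,  0.00056718, -0.0035841 ,  0.00022847,
        0.00028622, -0.00207603]), 'joint_torque': array([ 5.49623874e-03, -5.97761965e+01,  1.61467005e+00, -2.81955582e+01,
        1.29082435e-02,  5.05029573e-03,  3.42548253e-05]), 'eef_pos': array([ 0.22033242, -0.63745387,  0.23042695]), 'tool_rot': array([-8.08424193e-04,  9.86185541e-01,  1.65642355e-01, -1.89865482e-04]), 'contact_force': array([ 0.04752693, -0.02443233, -0.19827757]), 'torque': array([ 0.03931205, -0.03474656, -0.01252841]), 'grasp_force': 0.0, 'gripper_width': 1.00068145290052}
{'intrinsics': array([[496.24921022,   0.        , 320.3677548 ],
       [  0.        , 496.24921022, 197.77635438],
       [  0.        ,   0.        ,   1.        ]]), 'k1': -0.028568668431166434, 'extrinsics': array([[ 0.28394139,  0.52532354, -0.80212996,  1.80718523],
       [ 0.95881682, -0.16157834,  0.23358668, -0.2929901 ],
       [-0.00689825, -0.83542062, -0.54956783,  0.97179871],
       [ 0.        ,  0.        ,  0.        ,  1.        ]])}
{'intrinsics': array([[382.56652384,   0.        , 318.63717801],
       [  0.        , 382.56652384, 204.53283036],
       [  0.        ,   0.        ,   1.        ]]), 'k1': -0.0340398703804256, 'extrinsics': array([[ 0.0121064 , -0.99419833,  0.10687898,  0.418834  ],
       [-0.99990462, -0.01132619,  0.00790393,  0.09482674],
       [-0.00664755, -0.10696447, -0.99424062,  1.04488159],
       [ 0.        ,  0.        ,  0.        ,  1.        ]])}
```

View pics/t0.png

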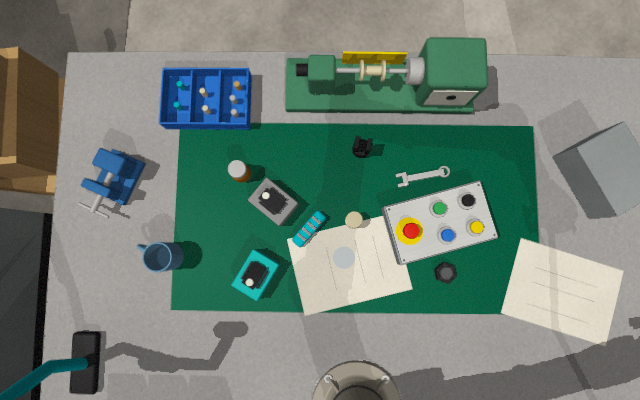

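View pics/s0.png

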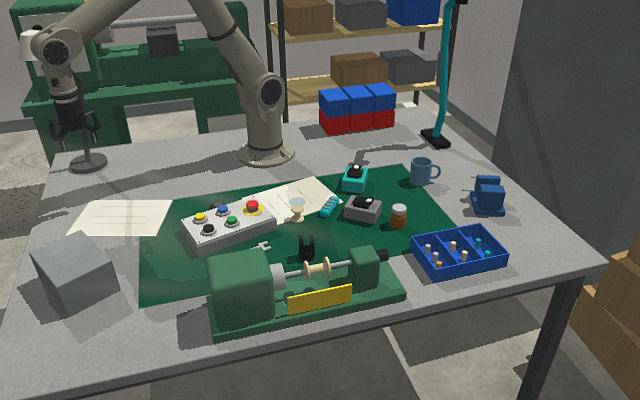

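Top view: there are two switch boxes, a light grey one at (273,201) and a turquoise one at (256,275). The grey one fits the description and the turquoise is the look-alike. On the panel, red is at (411,231), green (439,209), black (468,200), blue (447,235) and yellow (477,228). I'll confirm in an enlarged crop.

```bash
python3 - <<'E'
from h import *
im=cv2.imread("pics/t0.png")
a=cv2.resize(im[170:230,240:310],None,fx=8,fy=8,interpolation=3)
b=cv2.resize(im[175:270,380:505],None,fx=5.05,fy=5.05,interpolation=3)
c=np.zeros((600,800,3),np.uint8)
a=cv2.resize(im[170:230,235:310],(400,320),interpolation=3)   # 5.333x
b=cv2.resize(im[175:270,380:505],(400,304),interpolation=3)  # 3.2x
s=cv2.imread("pics/s0.png")
d=cv2.resize(s[180:240,330:405],(400,280),interpolation=3)
c[:320,:400]=a;c[:304,400:]=b;c[320:600,:400]=d;c[304:600,400:]=cv2.resize(s[190:260,175:275],(400,296))
cv2.imwrite("pics/c0.png",c)
hsv=cv2.cvtColor(im,cv2.COLOR_BGR2HSV)
E
```

```text
(no output)
```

View pics/c0.png

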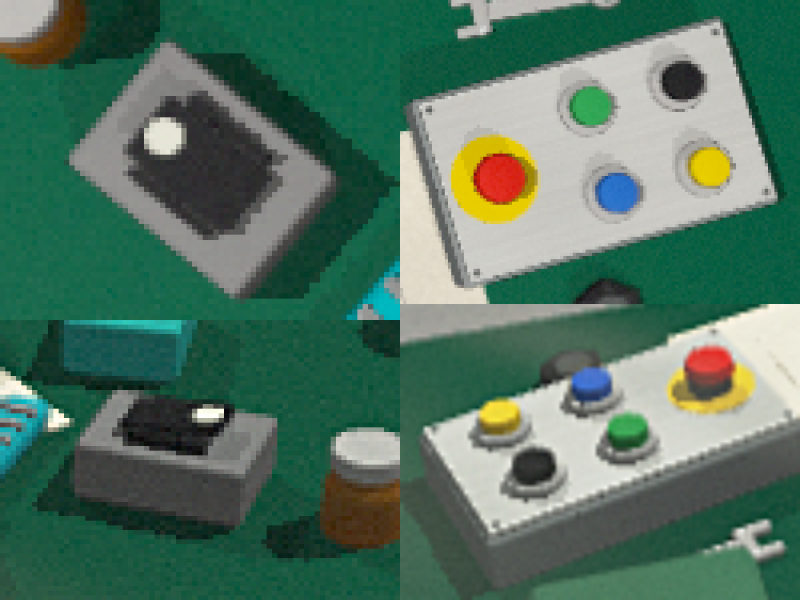

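The crop confirms it: the grey box has a black paddle with its white dot at top px (265.8,195.5). Green is at (440,208.4), yellow (476.9,227.2), blue (447.8,235.3) and black (468.4,200.3).

```bash
python3 - <<'E'
from h import *
np.set_printoptions(precision=4,suppress=True)
P=lambda u,v,z:ray("top",u,v,z)
A=lambda a,b,z:P(235+a/5.333,170+b/5.333,z)
for n,p in dict(green=(440,208.4),yellow=(476.9,227.2),blue=(447.8,235.3),black=(468.4,200.3)).items():print(n,P(*p,.07))
print("red",P(411.25,230.6,.078))
c=[A(*k,.05) for k in((165,43),(70,158),(238,298),(335,178))]
for k in c:print(k)
m=np.mean(c,0);print("mid",m,[np.linalg.norm(c[i]-c[i-1]) for i in range(4)])
d=A(164,136,.07);print("dot",d,d-m)
ax=(c[0]+c[1]-c[2]-c[3])[:2];ax/=np.linalg.norm(ax);print("ax",ax,"press",m[:2]+.024*ax)
# scene check
S=lambda u,v,z:ray("scene",u,v,z)
D=lambda a,b,z:S(330+a*75/400,180+b*60/280,z)
print("scene dot",D(208,93,.07))
F=lambda a,b,z:S(175+(a-400)/4,190+(b-304)*70/296,z)
print("green",F(628,423,.07),"yellow",F(502,408,.07))
print(bot.get_obs()["eef_pos"])
E
```

```text
green [ 0.5172 -0.2087  0.07  ]
yellow [ 0.47   -0.3025  0.07  ]
blue [ 0.4486 -0.2272  0.07  ]
black [ 0.539  -0.2826  0.07  ]
red [ 0.4592 -0.1321  0.078 ]
[0.5945 0.2427 0.05  ]
[0.5366 0.288  0.05  ]
[0.4687 0.2036 0.05  ]
[0.5282 0.1573 0.05  ]
mid [0.532  0.2229 0.05  ] [np.float64(0.10811197664251199), np.float64(0.07348370616574018), np.float64(0.10832529794875086), np.float64(0.07537158561880594)]
dot [0.5455 0.239  0.07  ] [0.0134 0.0161 0.02  ]
ax [0.6198 0.7847] press [0.5469 0.2417]
scene dot [0.5502 0.2392 0.07  ]
green [ 0.5208 -0.2062  0.07  ] yellow [ 0.4723 -0.2991  0.07  ]
[ 0.2203 -0.6375  0.2304]
```

Emit:
move_arm([
  [[0.04,-0.016,0,0,0,0,0],[0.04,-0.016,0,0,0,0,0],[0.04,-0.016,0,0,0,0,0],[0.04,-0.016,0,0,0,0,0],[0.04,-0.016,0,0,0,0,0],[0.04,-0.016,0,0,0,0,0],[0.04,-0.016,0,0,0,0,0],[0.04,-0.016,0,0,0,0,0],[0.04,-0.016,0,0,0,0,0],[0.04,-0.016,0,0,0,0,0],[0.013,-0.0375,0,0,0,0,0],[0.013,-0.0375,0,0,0,0,0],[0.013,-0.0375,0,0,0,0,0],[0.013,-0.0375,0,0,0,0,0],[0.013,-0.0375,0,0,0,0,0],[0.013,-0.0375,0,0,0,0,0],[0.013,-0.0375,0,0,0,0,0],[0.013,-0.0375,0,0,0,0,0],[0.013,-0.0375,0,0,0,0,0],[0.013,-0.0375,0,0,0,0,0]],
], squeeze=20)

```text
t: 2.6
eef_pos: [0.5463, 0.042, 0.231]
tool_rot: [0.0, 0.986, 0.166, -0.0]
contact_force: [0.5, -0.7, 1.3]
gripper_width: -0.001
grasp_force: 0.0
```

Emit:
move_arm([
  [[0.0134,-0.0375,0.01,0,0,0,0],[0.0134,-0.0375,0.015,0,0,0,0],[0.0134,-0.0375,0.015,0,0,0,0],[0.0134,-0.0375,0.015,0,0,0,0],[0.0134,-0.0375,0.01,0,0,0,0],[0,0,0,0,0,0,0],[0,0,0,0,0,0,0]],
])

```text
t: 3.48
eef_pos: [0.5487, 0.239, 0.1659]
tool_rot: [0.0, 0.986, 0.165, -0.0]
contact_force: [0.1, -0.6, -0.6]
gripper_width: 0.0
grasp_force: 0.0
```

```bash
python3 - <<'E'
from h import *
o=bot.get_obs();c=imaging.calibration("wrist");save("wrist","w0")
print(o["eef_pos"],o["tool_rot"],o["contact_force"]);print(c)
E
```

```text
[0.54868452 0.23904593 0.16593214] [ 4.76390622e-04  9.86212786e-01  1.65480943e-01 -4.13013750e-04] [ 0.13020769 -0.63250564 -0.6093625 ]
{'intrinsics': array([[303.79561624,   0.        , 319.48019774],
       [  0.        , 303.79561624, 199.79163283],
       [  0.        ,   0.        ,   1.        ]]), 'k1': -0.00822763425039796, 'mount': array([[-3.08404660e-04, -9.60206887e-01, -2.79289525e-01,
         7.09017481e-02],
       [ 9.99999675e-01, -5.03999751e-04,  6.28521505e-04,
         6.25585033e-04],
       [-7.44272529e-04, -2.79289240e-01,  9.60206731e-01,
        -1.42217019e-01],
       [ 0.00000000e+00,  0.00000000e+00,  0.00000000e+00,
         1.00000000e+00]])}
```

View pics/w0.png

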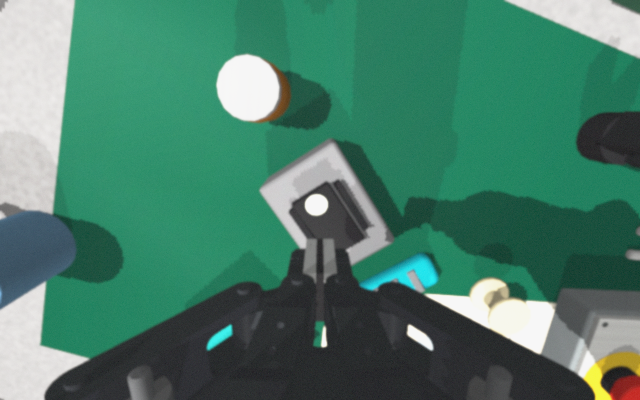

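The wrist view shows the rocker dot at (316,205), and the box corners at (335,141), (261,188) and (394,238). The jar at (250,88) is clear of the tool.

```bash
cat >> h.py <<'E'
def wT():
    o=bot.get_obs();q=o["tool_rot"];T=np.eye(4);T[:3,:3]=R.from_quat([q[1],q[2],q[3],q[0]]).as_matrix();T[:3,3]=o["eef_pos"]
    return T@np.array(imaging.calibration("wrist")["mount"])
E
python3 - <<'E'
from h import *
T=wT();r=lambda u,v,z:ray("wrist",u,v,z,T)
print("dot",r(316,205,.071));a,b,c=r(335,141,.05),r(261,188,.05),r(394,238,.05)
print(a,b,c,np.linalg.norm(a-b),np.linalg.norm(a-c));m=(b+c)/2;ax=(a-c)/np.linalg.norm(a-c);print("mid",m,"press",m+.024*ax)
E
```

```text
dot [0.54591063 0.23940345 0.071     ]
[0.59806907 0.24050595 0.05      ] [0.53881184 0.28808255 0.05      ] [0.53286393 0.15932997 0.05      ] 0.07599310371468283 0.10412132190587454
mid [0.53583789 0.22370626 0.05      ] press [0.55086769 0.24241735 0.05      ]
```

Emit:
move_arm([
  [[0.0005,-0.002,0.03,0,0,0,0],[0,0,0.04,0,0,0,0],[0,0,0.018,0,0,0,0],[0,0,0.006,0,0,0,0],[0,0,0.004,0,0,0,0],[0,0,0.003,0,0,0,0],[0,0,0,0,0,0,0]],
])

```text
t: 4.4
eef_pos: [0.5494, 0.2424, 0.0661]
tool_rot: [-0.0, 0.986, 0.166, 0.001]
contact_force: [1.7, 0.5, 1.0]
gripper_width: 0.002
grasp_force: 0.6
```

Emit:
move_arm([
  [[0,0,0.002,0,0,0,0],[0,0,0.002,0,0,0,0],[0,0,0.002,0,0,0,0],[0,0,0,0,0,0,0]],
])

```text
t: 4.9
eef_pos: [0.5499, 0.2428, 0.0614]
tool_rot: [-0.0, 0.986, 0.166, 0.001]
contact_force: [-2.4, -1.3, 15.4]
gripper_width: 0.001
grasp_force: 8.0
```

Emit:
move_arm([
  [[0,0,0.001,0,0,0,0],[0,0,0,0,0,0,0]],
])

```text
t: 5.15
eef_pos: [0.55, 0.2428, 0.0612]
tool_rot: [-0.0, 0.986, 0.166, 0.002]
contact_force: [-3.2, -2.2, 23.2]
gripper_width: 0.002
grasp_force: 11.0
```

Hard stop reached at 61 mm, as expected for "on". I'll lift and check.

Emit:
move_arm([
  [[0,0,-0.01,0,0,0,0],[0,0,-0.04,0,0,0,0],[0,0,-0.05,0,0,0,0],[0,0,0,0,0,0,0],[0,0,0,0,0,0,0]],
])

```text
t: 5.78
eef_pos: [0.5477, 0.2414, 0.1574]
tool_rot: [0.0, 0.986, 0.166, -0.001]
contact_force: [-0.2, 1.2, 0.8]
gripper_width: -0.001
grasp_force: 0.0
```

```bash
python3 - <<'E'
from h import *
print(bot.get_obs()["eef_pos"])
T=wT();im=save("wrist","w1");b=cv2.imread("pics/w0.png")
c=np.hstack([cv2.resize(x[120:280,230:420],None,fx=2.1,fy=2.1,interpolation=3) for x in(b,im[:,:,::-1])]);cv2.imwrite("pics/w1c.png",c)
E
```

```text
[0.5476855  0.24136572 0.15744158]
```

View pics/w1c.png

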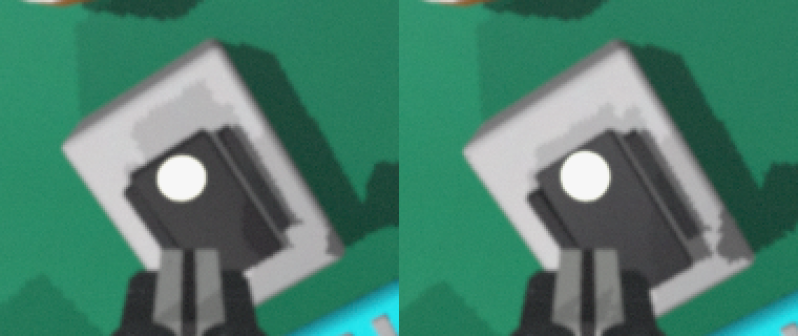

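The rocker is on: the dot end has dropped, its shadow has moved closer, and the box hasn't shifted. Next is the yellow button.

Emit:
move_arm([
  [[-0.023,0.0375,0,0,0,0,0],[-0.023,0.0375,0,0,0,0,0],[-0.023,0.0375,0,0,0,0,0],[-0.023,0.0375,0,0,0,0,0],[-0.023,0.0375,0,0,0,0,0],[-0.023,0.0375,0,0,0,0,0],[-0.023,0.0375,0,0,0,0,0],[-0.023,0.0375,0,0,0,0,0],[-0.023,0.0375,0,0,0,0,0],[-0.023,0.0375,0,0,0,0,0],[-0.023,0.0375,0,0,0,0,0],[-0.023,0.0375,0,0,0,0,0],[-0.023,0.0375,0,0,0,0,0],[0,0,0,0,0,0,0],[0,0,0,0,0,0,0]],
])

```text
t: 7.7
eef_pos: [0.4245, -0.3154, 0.157]
tool_rot: [-0.001, 0.986, 0.166, -0.001]
contact_force: [-0.0, 0.5, -0.7]
gripper_width: -0.001
grasp_force: 0.0
```

```bash
python3 - <<'E'
from h import *
print(bot.get_obs()["eef_pos"]);save("wrist","w2")
E
```

```text
[ 0.42452343 -0.31543689  0.15696115]
```

View pics/w2.png

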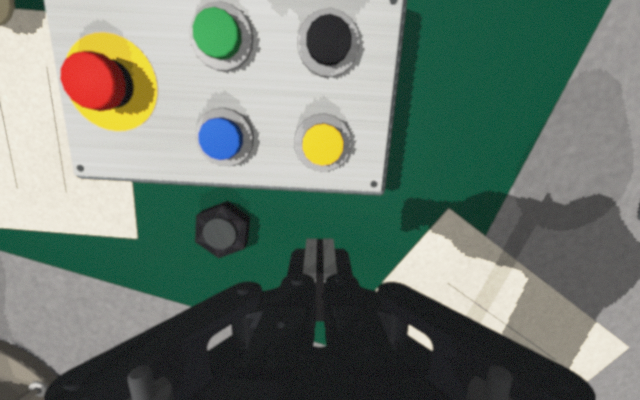

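The wrist view puts yellow's cap centre at (323,144), green (215,33), blue (219,138) and black (329,40).

```bash
python3 - <<'E'
from h import *
T=wT();p=bot.get_obs()["eef_pos"];q=bot.get_obs()["tool_rot"];M=R.from_quat([q[1],q[2],q[3],q[0]]).as_matrix()
for n,u,v in(("y",323,144),("g",215,33),("b",219,138),("k",329,40)):
    w=ray("wrist",u,v,.07,T);print(n,w,M.T@(w-p))
E
```

```text
y [ 0.47089571 -0.30245695  0.07      ] [0.04755777 0.00341935 0.0872337 ]
g [ 0.51738942 -0.20830475  0.07      ] [ 0.12236127 -0.07027415  0.08731283]
b [ 0.44973603 -0.22790202  0.07      ] [ 0.05202275 -0.07395125  0.08739316]
k [ 0.53862491 -0.28306676  0.07      ] [0.11789997 0.00731692 0.0871529 ]
```

Emit:
move_arm([
  [[0.024,0.002,0,0,0,0,0],[0.0235,0.001,0,0,0,0,0],[0,0,0.03,0,0,0,0],[0,0,0.03,0,0,0,0],[0,0,0.02,0,0,0,0],[0,0,0.006,0,0,0,0],[0,0,0.003,0,0,0,0],[0,0,0.003,0,0,0,0],[0,0,0.002,0,0,0,0],[0,0,0,0,0,0,0]],
])

```text
t: 9.0
eef_pos: [0.4719, -0.304, 0.0648]
tool_rot: [0.0, 0.986, 0.166, 0.001]
contact_force: [0.1, 1.2, 3.1]
gripper_width: 0.001
grasp_force: 1.2
```

Emit:
move_arm([
  [[0,0,0.002,0,0,0,0],[0,0,0.0015,0,0,0,0],[0,0,0,0,0,0,0],[0,0,0,0,0,0,0]],
])

```text
t: 9.5
eef_pos: [0.4719, -0.3042, 0.0627]
tool_rot: [0.001, 0.986, 0.166, 0.001]
contact_force: [-2.4, 3.9, 18.8]
gripper_width: 0.002
grasp_force: 9.2
```

Emit:
move_arm([
  [[0,0,-0.02,0,0,0,0],[0,0,-0.04,0,0,0,0],[0.025,-0.0246,0,0,0,0,0],[0.025,-0.0246,0,0,0,0,0],[0.0242,-0.0246,0,0,0,0,0],[0,0,0,0,0,0,0],[0,0,0,0,0,0,0]],
])

```text
t: 10.38
eef_pos: [0.5163, -0.2108, 0.1205]
tool_rot: [0.0, 0.986, 0.165, -0.001]
contact_force: [-0.3, -0.4, 0.4]
gripper_width: -0.0
grasp_force: 0.0
```

```bash
python3 - <<'E'
from h import *
print(bot.get_obs()["eef_pos"]);im=save("scene","s1");b=cv2.imread("pics/s0.png")
c=np.hstack([cv2.resize(x[180:270,170:420],None,fx=1.6*2,fy=3.2,interpolation=3) for x in(im[:,:,::-1],)]);cv2.imwrite("pics/s1c.png",c)
E
```

```text
[ 0.51629489 -0.21081494  0.12045642]
```

View pics/s1c.png

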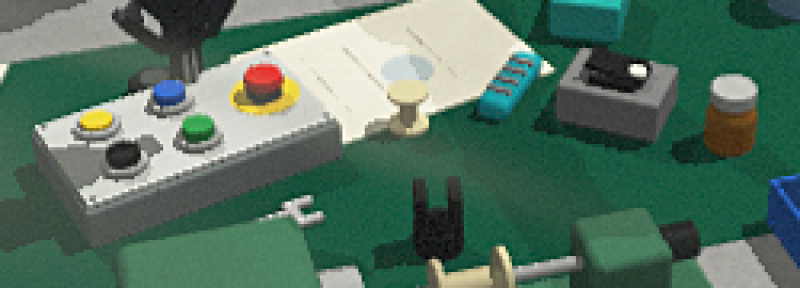

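The crop shows yellow down at (97,121), lower than the other caps, and the rocker on at (637,70). Next I press and hold green.

Emit:
move_arm([
  [[0.0015,-0.0015,0.02,0,0,0,0],[0,0,0.022,0,0,0,0],[0,0,0.006,0,0,0,0],[0,0,0.003,0,0,0,0],[0,0,0.003,0,0,0,0],[0,0,0.003,0,0,0,0],[0,0,0.002,0,0,0,0],[0,0,0.0015,0,0,0,0],[0,0,0,0,0,0,0],[0,0,0,0,0,0,0],[0,0,0,0,0,0,0]],
])

```text
t: 11.8
eef_pos: [0.5181, -0.2087, 0.0628]
tool_rot: [0.001, 0.986, 0.165, 0.0]
contact_force: [-9.8, 0.5, 24.3]
gripper_width: -0.0
grasp_force: 12.2
```

```bash
python3 - <<'E'
from h import *
o=bot.get_obs();print(o["eef_pos"],o["contact_force"]);print(bot.hand_in())
E
```

```text
[ 0.51814346 -0.20872907  0.06275048] [-9.75331699  0.54742215 24.26282183]
the job is handed in; nothing more can be done
None
```

I pressed the rocker on, pushed the yellow button fully home, and handed the job in at about 12 s with the fingers holding the green button fully down at about 24 N; hand-in returned no verdict.

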